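Seat and hold the lid of the vacuum filtration chamber

ROBOT

A 6-joint arm with a two-finger parallel gripper is mounted at the origin on the work surface. World frame = base frame: x ahead of the robot, y to its left, z up, the work surface at z = 0. Lengths are in m, angles in degrees, forces in N, time in s.
With the tool pointing down it reaches from about 0.25 to 0.725 m from the base axis. Payload 9.7 kg.
Tool frame: the origin (TCP) lies at the very end of the fingers, on their centre line; the grasp point (between the pads) lies grasp_offset behind it (grasp_offset is the distance from the TCP to the grasp point, in m); z points along the fingers, y is the line along which they close (so a half turn about z gives the same grasp; the last joint's range is limited). The gripper opens to 85 mm and grips with 20 to 120 N. Pads are 22 mm wide; open, the fingers measure 114 mm over their backs; the gripper's body (76 mm by 85 mm) begins 54 mm behind the grasp point. The pads swing forward as they close: fully open they stand 13 mm farther back than shut.
Start: joints at [-64.171, 4.979, 10.078, 95.1, 0, 90], TCP at [0.24, -0.495, 0.231] pointing down, gripper open.
Joint ranges: [-179.16, 179.16], [-48.56, 103.87], [-65.8, 70.77], [-126.05, 130.52], [-82.76, 87.17], [-180, 180]. Speed limits (degrees/s): [127.2, 127.2, 147.25, 180, 180, 180].

INTERFACE

Orientations are given as [roll, pitch, yaw] about the fixed x, y, z axes, in that order (R = Rz(yaw) Ry(pitch) Rx(roll)).
In Python, from workcell import get_obs, camera, calibration, job_done, recognise, cut_out, mark_of, grasp_offset gives the robot as it stands.
- The arm moves only by the tool servo_tool, never from a script. Its argument "moves" is a list of rows, each a list of 3 entries, a list of its own where there are three numbers: the turn, a rotation vector about the tool's x, y, z in degrees, then the shift along the tool's x, y, z in m, then the opening in per cent of the stroke, from 0 (shut) to 100 (fully open). In form: [[[ax, ay, az], [x, y, z], claw], ...]. A call has 1 to 12 rows; each row shifts and turns the commanded pose from where the row before left it, along the tool's axes as they then stand; what a row does not reach is not made up. A row lasts 1/10 s, in which the tool goes at most 50 mm and 8.59 degrees, less where a joint would pass 70% of its speed; a pose out of reach is approached as far as the arm can. A call is refused whole if a number of a shift passes 0.05 or a number of a turn 8.59, either way. A call with a gripper value outside its range is refused whole. The fingers move at their own pace and stop on an object; "force" is the grip in N (left out, the last holds). Time passes only in rows, so rows that do not move let the fingers close. It gives the time, the measured TCP pose, the force, the opening and the grip force at its end, in the units of the state.
- get_obs(): the state, without advancing time (a new reading comes with each control period).
- camera(name): name is "scene" or "top" or "wrist"; returns (picture, depth): 384x512x3 uint8, red, green, blue; 384x512 float32, m along the optical axis (not along the pixel's ray), 0 where there is no reading.
- calibration(name): a dict with "camera_matrix" (3x3 intrinsics, pixels), "R" (3x3) and "t" (3): a world point X has camera coordinates R X + t. Camera axes: x right, y down, z forward; pixel columns grow to the right and rows downward; lengths in m; the calibration is good to about 2 mm. A picture is of the moment at which its call begins: read the wrist's pose just before it. calibration takes no time and is no camera call; for the wrist camera it gives the pose at the moment of the call.
- job_done(): hands the job in; it is judged then, once.
Trained networks look in the newest picture that a camera, given by its name, has taken for a name from the list of things; names that differ only in an ending like _2 or _b are one class to them, and where a whole thing is asked for, a point or a joint stands for the part that bears it (a point fixed in the world has none). Each returns a list of dicts, best first, with "score" (0 to 1); they miss things now and then, are a little off and sometimes report something else, mostly with a low value. They report only what shows in the picture. A call takes as long as a camera call. They do not tell look-alikes from the thing itself.
- recognise(name, camera): "xyz" ([x, y, z] in m, in the coordinates of the camera as it stood for that picture, good to about 4 mm: the middle of the surface that is visible of it).
- cut_out(name, camera): "mask" (384x512 bool, what is visible of it).
- mark_of(name, camera): "xyz" ([x, y, z] in m, in the coordinates of the camera as it stood for that picture, good to about 4 mm: a listed point, or the origin of a listed thing).
The state is a dict: "time": time; "q": joint angles; "qd": joint speeds; "joint_efforts": joint torques, N m; "ee_pos": TCP position; "tcp_rot": TCP orientation; "wrist_force": force on the tool from outside, world axes, zero at the start; "torque": the same for the moment, N m; "opening": finger opening in m; "grasp_force": force on a finger pad.
Only numpy, scipy, OpenCV 4.12 (cv2) and the standard library are available. Lean on these libraries where they do the work, as an engineer would, in place of code of your own. Each camera call takes 0.05 s, during which the arm holds its last target. There are 200 camera calls.

TASK

Get the vacuum filtration chamber ready to draw: first turn its valve lever from closed to half open (45 degrees), then fetch the lid by its handle and slide it over the chamber's two locating pins until it drops on, without letting it fall or ramming it. Press it down until the rubber gasket is squeezed and the lid sits on the metal rim, and finish while the gripper still holds it pressed down, so the vacuum can take hold; leave the valve half open and the other things on the bench where they stand.

Things in the scene. Friction and masses are not known exactly. Their poses are not given: they have to be found in the camera images.
- station: Vacuum filtration station, fixed to the bench: 230 x 385 mm base plate with an open aluminium chamber at its left end, then a pipe with a ball valve, then a low white pump (58 mm tall, its gauge up to 86 mm). Origin on the bench under the pipe; x along the chamber's length, y from pump and valve towards the chamber, z up. The chamber's centre is at y = +90 mm, the valve's stem at y = -50 mm.
- chamber (a point): Centre of the chamber's metal rim plane, 66 mm above the bench; axes as the station's. The chamber is 210 (x) x 130 (y) mm outside. A black rubber gasket frame, 166 x 108 mm, stands 4 mm proud of the rim round the open mouth, between the two locating pins.
- pin_far (a point): Tip of the steel locating pin on the rim at the chamber's +x end, 92 mm from its centre. Both pins: 10 mm diameter, 9 mm tall above the rim, the upper 5 mm tapered to a flat tip 5 mm across.
- pin_near (a point): Tip of the other, equal locating pin, at the chamber's -x end, 92 mm from its centre.
- gasket (a joint): How far the gasket is squeezed (m): 0 free, 0.004 level with the rim, when the lid sits on the metal. It acts as a spring of 3 N per mm (12 N in all to reach the rim); the lid's own weight squeezes it by 1 to 1.5 mm.
- valve (a joint): Angle of the valve's lever (rad) about its vertical stem: 0 closed (lever square across the pipe, along the station's -x, towards the robot), growing anticlockwise seen from above to pi/2 fully open (in line with the pipe, along -y, over the pump). It stays where it is left; about 0.12 N m of friction.
- valve_axis (a point): On the valve's stem axis, at mid-height of its lever, 84 mm above the bench; axes as the station's.
- lever_grip (a point): Middle of the lever's grip, 55 mm from the stem axis, 84 mm above the bench; it turns with the lever, whose x axis points from the grip to the stem. The grip is a black sleeve 13 mm wide, 12 mm tall, from 30 to 85 mm from the axis.
- lid: The chamber's lid: white plastic plate 210 x 130 x 16 mm, 0.3 to 0.45 kg, lying right way up on a 3 mm rubber mat left of the station. Origin: centre of its underside; x along its length, z up. In the underside two blind pockets, 11 mm deep, fit over the pins: round, 12.5 mm diameter, at x = +92 mm; slot 15.5 (x) x 12.5 (y) mm at x = -92 mm. It fits either way round.
- lid_handle (a point): Centre of the lid's steel handle bar, 48 mm above the underside, over its centre; axes as the lid's. The bar runs along the lid's y: 90 mm long, 14 mm thick (x), 16 mm tall, 24 mm clear above the plate, on posts at its ends. Eight filter sockets, 22 mm diameter, 14 mm tall, stand on the plate at x = +-32 and +-75, y = +-46 mm.
- tube_rack: Bystander: grey plastic rack of capped tubes, 75 x 140 x 94 mm.
- stain_bottle: Bystander: amber stain bottle, 64 mm across, 150 mm tall.
- dropper: Bystander: small amber bottle, 30 mm across, 65 mm tall, standing in front of the valve (robot's side).
- specimen_jar: Bystander: clear screw-cap jar, 52 mm across, 60 mm tall, standing behind the valve.
- slide_box: Bystander: microscope slide box, 92 x 177 x 35 mm.
- stain_jar: Bystander: glass staining jar with steel cover, 64 x 79 x 106 mm.
- forceps: Bystander: steel forceps, 130 mm long, lying on the bench right of the station.
Not all that is in view belongs to the job. What is shaped like the lid but pink is not meant.

How it is judged:
By the outcome, as a careful person would: the job done as asked, in the order asked, and still so for the second after the job is handed in, while the arm keeps its last pose, push and grip.
It also fails if it takes over 54 s, if anything falls off the work surface, if the arm or the gripper's body presses on something with over 40 N, if the wrist force passes 120 N, or if a joint passes its speed limit or range.

## Working session

There is one attempt and no reset: what is moved stays moved. The work goes in short steps, Python scripts to look and compute and a tool call to move; the robot and the scene stay as the last step left them, time stands still between calls to the robot, and variables do not carry over. Pictures are saved under pics/ and viewed, at most 10 in all, crops included, and the job is handed in when it is done.

Besides the shell and the picture viewer there is one more tool, called after "Request:" by a JSON object that holds its "method" and its "body". servo_tool: Moves the arm, as the interface text tells. Its arguments: {"type":"object","properties":{"moves":{"type":"array"},"force":{"type":"number"}},"required":["moves"]}

```bash
mkdir -p pics; ls
cat > h.py <<'E'
import numpy as np, cv2
from workcell import *
def shot(n,f=None):
    c=calibration(n); p,d=camera(n)
    if f: cv2.imwrite('pics/'+f,p[:,:,::-1])
    return p,d,c
def w(c,x): return np.array(c['R']).T@(np.array(x)-np.array(c['t']))
def px(c,X):
    v=np.array(c['camera_matrix'])@(np.array(c['R'])@np.array(X)+np.array(c['t'])); return v[:2]/v[2]
def mk(c,n,cam,k=2):
    return [(np.round(w(c,r['xyz']),4).tolist(),round(float(r['score']),2)) for r in mark_of(n,cam)[:k]]
E
python3 - <<'E'
from h import *
print(grasp_offset, get_obs())
for n in ['top','scene']:
    p,d,c=shot(n,n+'1.png')
    for k in ['station','chamber','pin_far','pin_near','valve_axis','lever_grip','lid','lid_handle','dropper']:
        m=mk(c,k,n,3); print(n,k,m,[px(c,a[0]).round().tolist() for a in m])
E
```

```text
pics
0.0187 {'time': 0.0, 'q': array([-6.41717899e+01,  5.00964533e+00,  1.00325164e+01,  9.51020701e+01,
        1.39072185e-03,  8.99995314e+01]), 'qd': array([ 0.02629343, -0.06998419, -0.05064489,  0.02191964, -0.02592974,
        0.03529342]), 'joint_efforts': array([-2.45309471e-03, -5.20383132e+01,  4.64807653e+01,  1.63282268e-02,
       -1.76502226e-04, -1.42399406e-05]), 'ee_pos': array([ 0.23951305, -0.49481875,  0.2305797 ]), 'tcp_rot': array([-1.79920801e+02, -1.39136820e-03,  2.58286767e+01]), 'wrist_force': array([0.67692743, 0.15505555, 0.4141178 ]), 'torque': array([ 0.02300022,  0.00649774, -0.04123372]), 'grasp_force': 0.0, 'opening': 0.08520767148896209}
top station [([0.5429, -0.0679, -0.0048], 0.88)] [[260.0, 177.0]]
top chamber [([0.5664, 0.0251, 0.0638], 0.95)] [[226.0, 166.0]]
top pin_far [([0.6511, 0.0014, 0.0692], 0.98), ([0.5154, -0.4356, -0.0013], 0.59)] [[233.0, 135.0], [385.0, 182.0]]
top pin_near [([0.4732, 0.0388, 0.0757], 0.86)] [[221.0, 199.0]]
top valve_axis [([0.5303, -0.1101, 0.0842], 0.56)] [[275.0, 176.0]]
top lever_grip [([0.4796, -0.1051, 0.0
[... 372 characters left out ...]
275.0, 217.0]]
scene chamber [([0.5704, 0.0231, 0.0659], 0.72), ([0.4703, 0.0402, 0.0736], 0.58)] [[293.0, 190.0], [269.0, 179.0]]
scene pin_far [([0.6597, 0.006, 0.0711], 0.82)] [[315.0, 198.0]]
scene pin_near [([0.4716, 0.0427, 0.0759], 0.86)] [[270.0, 178.0]]
scene valve_axis [([0.5413, -0.1188, 0.085], 0.63)] [[265.0, 204.0]]
scene lever_grip [([0.4829, -0.1083, 0.0847], 0.43)] [[251.0, 197.0]]
scene lid [([0.4517, 0.3277, 0.0025], 0.85), ([0.1781, 0.2995, 0.0037], 0.75)] [[298.0, 161.0], [239.0, 149.0]]
scene lid_handle [([0.4555, 0.3282, 0.0541], 0.75), ([0.1768, 0.2966, 0.0472], 0.62)] [[299.0, 150.0], [238.0, 141.0]]
scene dropper [([0.3838, -0.0804, -0.0012], 0.69)] [[231.0, 206.0]]
```

```bash
python3 -c "
import cv2
a=cv2.imread('pics/top1.png');cv2.imwrite('pics/top1c.png',cv2.resize(a[90:360,60:420],None,fx=2.2,fy=2.2,interpolation=2)[:594])"
```

```text
(no output)
```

View pics/top1c.png

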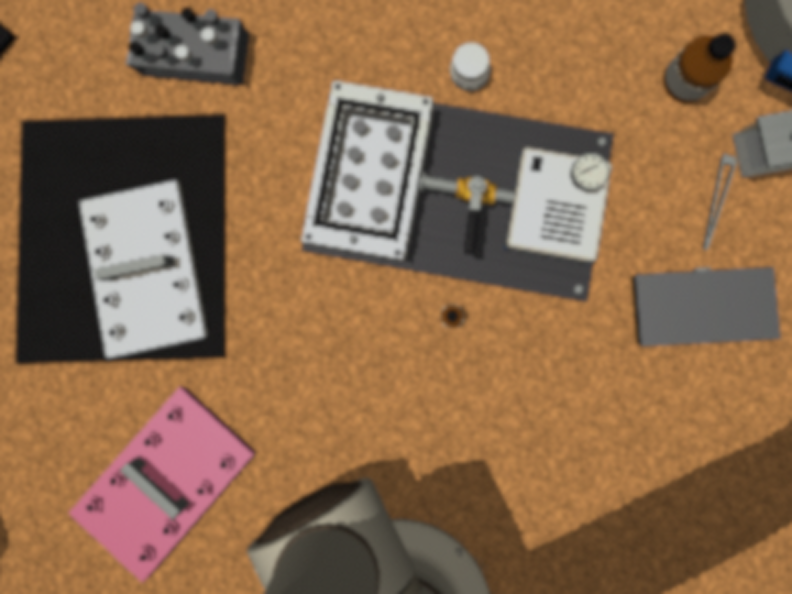

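View pics/scene1.png

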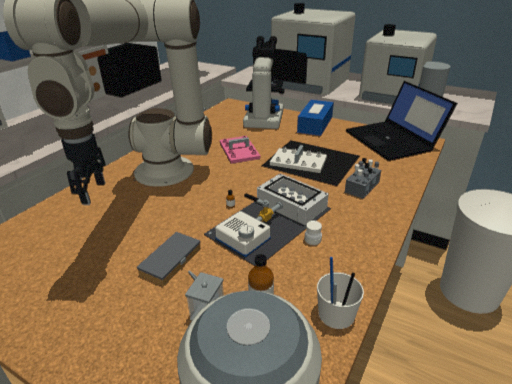

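Top view: the white lid is at crop (142,268), i.e. full-frame px (124,212), on the black mat. The look-alike is the pink lid at crop (160,485), px (133,310), which I reject. The station is at yaw of about -12°, with the lever at crop (476,230) and the dropper at (455,316). I'll move above the valve and chamber for a close look.

Request:
{"method": "servo_tool", "body": {"moves": [[[0,0,0],[0.037,-0.028,-0.005],100],[[0,0,0],[0.037,-0.028,-0.005],100],[[0,0,0],[0.037,-0.028,-0.005],100],[[0,0,0],[0.037,-0.028,-0.005],100],[[0,0,0],[0.037,-0.028,-0.005],100],[[0,0,0],[0.037,-0.028,-0.005],100],[[0,0,0],[0.037,-0.028,-0.005],100],[[0,0,0],[0.037,-0.028,-0.005],100],[[0,0,0],[0.037,-0.028,-0.005],100],[[0,0,0],[0.037,-0.028,-0.005],100]], "force": 40}}

```text
time: 2.0
ee_pos: [0.4512, -0.0799, 0.2818]
tcp_rot: [180.0, -0.0, 25.8]
wrist_force: [1.8, -1.0, 0.6]
opening: 0.0856
grasp_force: 0.0
```

Request:
{"method": "servo_tool", "body": {"moves": [[[0,0,7.6],[0,0,0],100],[[0,0,7.6],[0,0,0],100],[[0,0,7.6],[0,0,0],100],[[0,0,7.6],[0,0,0],100],[[0,0,7.6],[0,0,0],100],[[0,0,0],[0,0,0],100],[[0,0,0],[0,0,0],100]]}}

```text
time: 2.7
ee_pos: [0.4489, -0.0903, 0.2813]
tcp_rot: [-179.6, -0.0, -11.6]
wrist_force: [0.5, 0.3, -1.1]
opening: 0.0855
grasp_force: 0.0
```

Run:
```python
from h import *
o=get_obs(); print(o['time'],o['ee_pos'],o['tcp_rot'],o['q'])
p,d,c=shot('wrist','w1.png'); n='wrist'
print(w(c,[0,0,0]))
for k in ['chamber','pin_far','pin_near','valve_axis','lever_grip','station']:
    m=mk(c,k,n,2); print(n,k,m,[px(c,a[0]).round().tolist() for a in m])
```

```text
2.7 [ 0.44893978 -0.09025686  0.28133463] [-1.79633062e+02 -5.28829327e-03 -1.15843728e+01] [-11.59583641  -6.13507519   4.69464638 100.8245067    0.36693913
 179.98853614]
[ 0.52662952 -0.10687757  0.42402531]
wrist chamber [([0.5653, 0.021, 0.0681], 0.59)] [[134.0, 77.0]]
wrist pin_far [] []
wrist pin_near [([0.482, 0.0358, 0.0762], 0.59)] [[142.0, 154.0]]
wrist valve_axis [([0.5377, -0.1136, 0.0855], 0.98)] [[260.0, 76.0]]
wrist lever_grip [] []
wrist station [([0.5491, -0.0652, -0.0016], 0.88)] [[221.0, 77.0]]
```

View pics/w1.png

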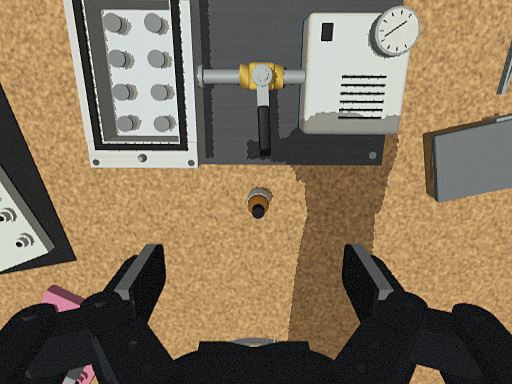

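Wrist view: the stem is at (262,76), the lever's black sleeve runs to (264,152), the dropper is at (258,203) and the near pin at (142,157). The lever is nearly aligned with the tool.

```bash
cat >> h.py <<'E'
def cloud(d,c):
    K=np.array(c['camera_matrix']); v,u=np.indices(d.shape)
    P=np.stack([(u-K[0,2])/K[0,0]*d,(v-K[1,2])/K[1,1]*d,d],-1)
    X=(P-np.array(c['t']))@np.array(c['R']); X[d<=0]=np.nan; return X
E
python3 - <<'E'
from h import *
p,d,c=shot('wrist'); X=cloud(d,c); v,u=np.indices(d.shape)
m=(X[...,2]>.078)&(X[...,2]<.096)&(u>245)&(u<280)&(v<165)&(v>100)&(p.max(-1)<70)
Q=X[m]; print('sleeve',m.sum(),np.nanmedian(Q,0)); a,b=np.linalg.eigh(np.cov(Q[:,:2].T)); print(b[:,1],np.degrees(np.arctan(b[1,1]/b[0,1])), Q.min(0),Q.max(0))
m=(X[...,2]>.058)&(X[...,2]<.078)&(u<205)&(v<175)&(v>140)&(u>85)
Q=X[m]; 
# front edge of the chamber per column -> line
e=[X[np.where(m[:,k])[0].max(),k] for k in range(100,196,4)]; e=np.array(e); f=np.polyfit(e[:,1],e[:,0],1); print('front edge yaw',np.degrees(np.arctan(-f[0])),'rim z',np.median(Q[:,2]))
m=(X[...,2]>.058)&(X[...,2]<.078)&(u>120)&(u<230)&(v<175)
e=np.array([X[k,np.where(m[k])[0].max()] for k in range(8,66,4)]+[X[k,np.where(m[k])[0].max()] for k in range(90,150,4)]); f=np.polyfit(e[:,0],e[:,1],1); print('side edge yaw',np.degrees(np.arctan(f[0])))
E
```

```text
sleeve 591 [ 0.48185109 -0.10707676  0.08987856]
[-0.98822635  0.15299896] -8.800760609872981 [ 0.45371063 -0.11669911  0.08665782] [ 0.50843723 -0.09757909  0.09261962]
front edge yaw -12.242263221318467 rim z 0.0664981498928017
side edge yaw -11.808841604724398
```

Request:
{"method": "servo_tool", "body": {"moves": [[[0,0,-2.4],[0,0,0],50],[[0,0,0],[0.017,0.0055,0.03],50],[[0,0,0],[0.017,0.0055,0.03],50],[[0,0,0],[0,0,0.04],50],[[0,0,0],[0,0,0.04],50],[[0,0,0],[0,0,0.03],50],[[0,0,0],[0,0,0.02],50],[[0,0,0],[0,0,0],50],[[0,0,0],[0,0,0],50]]}}

```text
time: 4.0
ee_pos: [0.4811, -0.1053, 0.0919]
tcp_rot: [-179.6, -0.0, -9.1]
wrist_force: [0.5, 0.4, -0.3]
opening: 0.0428
grasp_force: 0.0
```

Run:
```python
from h import *
o=get_obs(); print(o['time'],o['ee_pos'],o['tcp_rot'],o['q'],o['opening'])
p,d,c=shot('wrist','w2.png'); n='wrist'
print(mk(c,'lever_grip',n),mk(c,'valve_axis',n))
```

```text
4.0 [ 0.48107313 -0.10527414  0.0918514 ] [-1.79631298e+02 -1.56378751e-02 -9.13396763e+00] [-12.55710207  -3.3133025  -13.72504196  79.59466585   0.36897769
 176.57679462] 0.04277019566572731
[([0.4845, -0.1071, 0.0813], 0.7)] [([0.5384, -0.1117, 0.0811], 0.63)]
```

View pics/w2.png

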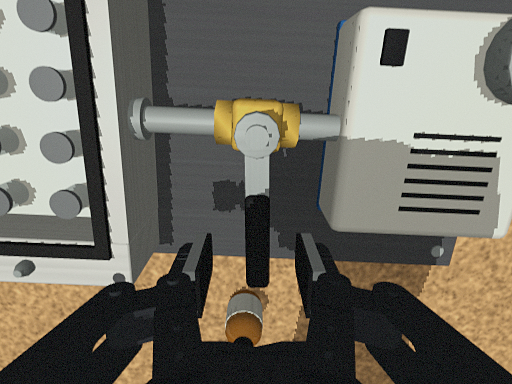

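The lever is centred between the fingers, with its sleeve at (257,240) and the stem at (257,133). I'll descend and close.

Request:
{"method": "servo_tool", "body": {"moves": [[[0,0,0],[0,0.001,0.012],50],[[0,0,0],[0,0,0.012],50],[[0,0,0],[0,0,0],50],[[0,0,0],[0,0,0],0],[[0,0,0],[0,0,0],0],[[0,0,0],[0,0,0],0],[[0,0,0],[0,0,0],0],[[0,0,0],[0,0,0],0]], "force": 30}}

```text
time: 4.95
ee_pos: [0.4809, -0.1062, 0.0674]
tcp_rot: [-179.6, -0.0, -9.1]
wrist_force: [-1.0, -0.7, 1.2]
opening: 0.0125
grasp_force: 33.0
```

Request:
{"method": "servo_tool", "body": {"moves": [[[0,0,-3.5],[0.0001,0.0035,0],0],[[0,0,-3.5],[0.0001,0.0035,0],0],[[0,0,-3.5],[0.0001,0.0035,0],0],[[0,0,-3.5],[0.0001,0.0035,0],0],[[0,0,-3.5],[0.0001,0.0035,0],0],[[0,0,-3.5],[0.0001,0.0035,0],0]]}}

```text
time: 5.55
ee_pos: [0.4814, -0.1272, 0.0674]
tcp_rot: [-179.7, -0.2, 12.0]
wrist_force: [-1.7, -1.0, 2.4]
opening: 0.0122
grasp_force: 33.2
```

Request:
{"method": "servo_tool", "body": {"moves": [[[0,0,-3.5],[0.0001,0.0035,0],0],[[0,0,-3.5],[0.0001,0.0035,0],0],[[0,0,-3.5],[0.0001,0.0035,0],0],[[0,0,-3.5],[0.0001,0.0035,0],0],[[0,0,-3.5],[0.0001,0.0035,0],0],[[0,0,-3.5],[0.0001,0.0035,0],0],[[0,0,0],[0,0,0],0],[[0,0,0],[0,0,0],0]]}}

```text
time: 6.35
ee_pos: [0.4893, -0.1466, 0.0674]
tcp_rot: [-179.8, -0.3, 32.8]
wrist_force: [-2.7, -2.1, 5.0]
opening: 0.0119
grasp_force: 33.5
```

Request:
{"method": "servo_tool", "body": {"moves": [[[0,0,0],[0,0,0],50],[[0,0,0],[0,0,0],50],[[0,0,0],[0,0,0],50],[[0,0,0],[0,0,-0.02],50],[[0,0,0],[0,0,-0.03],50],[[0,0,0],[-0.01,0,-0.04],50],[[0,0,0],[-0.02,0,-0.04],50],[[0,0,0],[0,0,-0.03],50],[[0,0,0],[0,0,0],50]]}}

```text
time: 7.25
ee_pos: [0.4649, -0.1642, 0.2313]
tcp_rot: [180.0, -0.5, 32.8]
wrist_force: [-0.6, 0.6, -0.1]
opening: 0.0419
grasp_force: 0.0
```

Run:
```python
from h import *
o=get_obs(); print(o['time'],o['ee_pos'],o['tcp_rot'],o['q'])
p,d,c=shot('wrist','w3.png'); n='wrist'
print(mk(c,'lever_grip',n),mk(c,'valve_axis',n),mk(c,'chamber',n),mk(c,'pin_near',n),mk(c,'pin_far',n))
```

```text
7.25 [ 0.46492403 -0.16422349  0.23131149] [179.9675263   -0.50207538  32.81750056] [-19.67334381  -3.15184422   1.84308491  94.66345628   0.37849908
 127.51039278]
[([0.4899, -0.1415, 0.0827], 0.8)] [([0.5389, -0.1126, 0.0808], 0.9)] [] [([0.4785, 0.0368, 0.0753], 0.62)] [([0.4935, -0.1433, 0.0846], 0.57)]
```

View pics/w3.png

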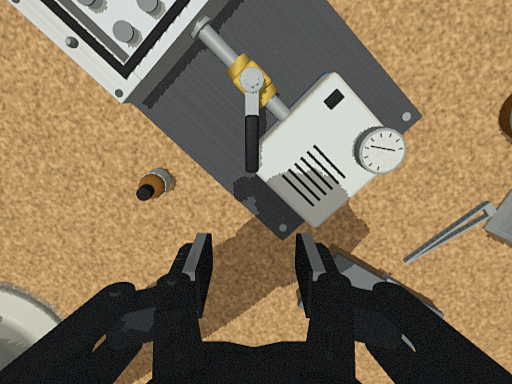

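The lever is now at (252,80)→(252,165), 45° from the pipe, so the valve is half open. Next I'll look down on the chamber at the placing yaw.

Request:
{"method": "servo_tool", "body": {"moves": [[[0,-0.5,0],[0.033,-0.0116,-0.0125],100],[[0,0,0],[0.033,-0.0116,-0.0125],100],[[0,0,0],[0.033,-0.0116,-0.0125],100],[[0,0,0],[0.033,-0.0116,-0.0125],100],[[0,0,-7.5],[0,0,0],100],[[0,0,-7.5],[0,0,0],100],[[0,0,-7.5],[0,0,0],100],[[0,0,-7.5],[0,0,0],100],[[0,0,-7.5],[0,0,0],100],[[0,0,-7.5],[0,0,0],100],[[0,0,0],[0,0,0],100],[[0,0,0],[0,0,0],100]]}}

```text
time: 8.75
ee_pos: [0.5497, -0.053, 0.2761]
tcp_rot: [-179.6, -0.0, 77.7]
wrist_force: [-0.1, 0.2, 0.5]
opening: 0.0849
grasp_force: 0.0
```

Run:
```python
from h import *
o=get_obs(); print(o['time'],o['ee_pos'],o['tcp_rot'],o['q'])
p,d,c=shot('wrist','w4.png'); n='wrist'; np.savez('w4.npz',p=p,d=d,**{k:np.array(v) for k,v in c.items()})
for k in ['chamber','pin_near','pin_far','valve_axis']: 
    m=mk(c,k,n); print(k,m,[px(c,a[0]).round().tolist() for a in m])
```

```text
8.75 [ 0.54965101 -0.0530419   0.27608295] [-1.79575431e+02 -9.36840173e-03  7.76555425e+01] [-5.54278770e+00  7.02888803e+00  1.73456713e+01  1.00737255e+02
  5.95846889e-02  9.68014164e+01]
chamber [([0.5633, 0.0227, 0.0648], 0.68)] [[251.0, 90.0]]
pin_near [([0.483, 0.0368, 0.0718], 0.69)] [[176.0, 93.0]]
pin_far [([0.655, 0.0028, 0.0756], 0.84)] [[339.0, 90.0]]
valve_axis [([0.5376, -0.1131, 0.0792], 0.87)] [[254.0, 212.0]]
```

View pics/w4.png

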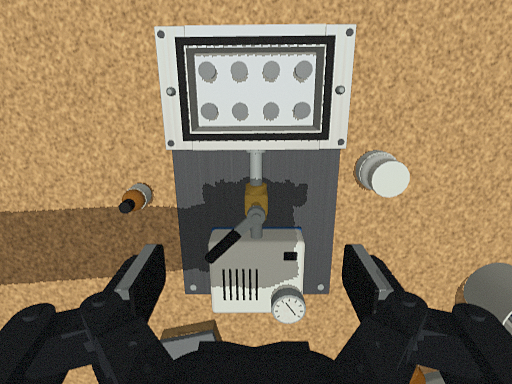

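Run:
```python
from h import *
f=np.load('w4.npz'); c={k:f[k] for k in ['camera_matrix','R','t']}; p,d=f['p'],f['d']; X=cloud(d,c); v,u=np.indices(d.shape)
def ray(uv,z):
    r=c['R'].T@np.linalg.inv(c['camera_matrix'])@[uv[0],uv[1],1]; o=w(c,[0,0,0]); return o+r*(z-o[2])/r[2]
g=p.astype(int).mean(-1); P=[]
for a,b in [(171,91),(339,90)]:
    m=(abs(u-a)<9)&(abs(v-b)<9)
    z=X[...,2]; mm=m&(z>.0685); md=m&(g<np.median(g[m])-30)
    P.append(ray([u[md].mean(),v[md].mean()],.071)); print(np.median(z[m]),z[m].max(),mm.sum(),X[mm].mean(0),'img',md.sum(),u[md].mean(),v[md].mean(),P[-1])
P=np.array(P);D=P[1]-P[0];print('ctr',P.mean(0),'len',np.linalg.norm(D),'yaw',np.degrees(np.arctan2(D[1],D[0])))
# rim outline
m=(X[...,2]>.061)&(X[...,2]<.0685)&(p.min(-1)>120)&(v<160)&(u>150)&(u<362)
n,l,s,_=cv2.connectedComponentsWithStats(m.astype(np.uint8)); k=1+s[1:,4].argmax()
r=cv2.minAreaRect(np.argwhere(l==k)[:,::-1].astype(np.float32)); B=np.array([ray(q,.066) for q in cv2.boxPoints(r)]); print(r,B.mean(0),np.linalg.norm(B[1]-B[0]),np.linalg.norm(B[2]-B[1]))
```

```text
nan nan 85 [0.47978583 0.03965282 0.07234902] img 98 172.3469387755102 90.94897959183673 [0.47994143 0.0399403  0.071     ]
nan nan 91 [0.65447629 0.00327228 0.07252357] img 96 337.6458333333333 89.35416666666667 [0.65469883 0.00349841 0.071     ]
ctr [0.56732013 0.02171935 0.071     ] len 0.17851655189554436 yaw -11.779002665829942
((255.65980529785156, 87.22291564941406), (124.9471664428711, 202.06588745117188), 89.35625457763672) [0.56776875 0.0207649  0.066     ] 0.20838708157236863 0.13057802194737855
```

Chamber view: the pins are at (172,91) and (338,89), and the lever is still half open at (235,230). The chamber centre comes out at about (0.5675, 0.0215) with yaw -11.8°. Now the lid.

Request:
{"method": "servo_tool", "body": {"moves": [[[-0.4,0,0],[0.04,-0.022,0],100],[[0,0,0],[0.04,-0.022,0],100],[[0,0,0],[0.04,-0.022,0],100],[[0,0,0],[0.04,-0.022,0],100],[[0,0,0],[0.04,-0.022,0],100],[[0,0,0],[0.04,-0.022,0],100],[[0,0,0],[0.04,-0.022,0],100],[[0,0,-7.5],[0,0,0],100],[[0,0,-7.5],[0,0,0],100],[[0,0,-7.5],[0,0,0],100],[[0,0,0],[0,0,0],100],[[0,0,0],[0,0,0],100]]}}

```text
time: 10.2
ee_pos: [0.4581, 0.2529, 0.2769]
tcp_rot: [180.0, 0.0, 100.1]
wrist_force: [0.9, 0.4, 0.8]
opening: 0.0853
grasp_force: 0.0
```

Run:
```python
from h import *
o=get_obs(); print(o['time'],o['ee_pos'],o['tcp_rot'],o['q'])
p,d,c=shot('wrist','w5.png'); n='wrist'
for k in ['lid','lid_handle']: 
    m=mk(c,k,n); print(k,m,[px(c,a[0]).round().tolist() for a in m])
X=cloud(d,c); z=X[...,2]
def fit(m,h):
    n_,l,s,_=cv2.connectedComponentsWithStats(m.astype(np.uint8)); k=1+s[1:,4].argmax()
    Q=X[l==k]; r=cv2.minAreaRect((Q[:,:2]*1000).astype(np.float32)); print(r, np.median(Q[:,2])); B=cv2.boxPoints(r)
    e=max([B[1]-B[0],B[2]-B[1]],key=np.linalg.norm); print('long axis yaw',np.degrees(np.arctan2(e[1],e[0])))
y=X[...,1]
fit((z>.045)&(z<.07)&(y>.2),0)
fit((z>.012)&(z<.025)&(y>.2)&(p.min(-1)>110),0)
```

```text
10.2 [0.45807583 0.25289276 0.27689075] [1.79956170e+02 1.72949471e-03 1.00113572e+02] [ 2.89106276e+01  2.52476392e+00  1.26222209e+01  1.00056522e+02
 -1.57601205e-02  1.08797049e+02]
lid [([0.4559, 0.3303, 0.0036], 0.73), ([0.1763, 0.2969, -0.0013], 0.6)] [[261.0, 90.0], [43.0, 76.0]]
lid_handle [([0.1762, 0.296, 0.0505], 0.76), ([0.4521, 0.3275, 0.048], 0.69)] [[13.0, 75.0], [258.0, 92.0]]
((745.0672607421875, 262.49530029296875), (135.6199951171875, 76.88644409179688), 82.60723114013672) 0.05565683253432764
long axis yaw 82.607216
((452.74041748046875, 325.6759033203125), (210.46878051757812, 130.36520385742188), 10.631028175354004) 0.019297751364715964
long axis yaw 10.63103
```

View pics/w5.png

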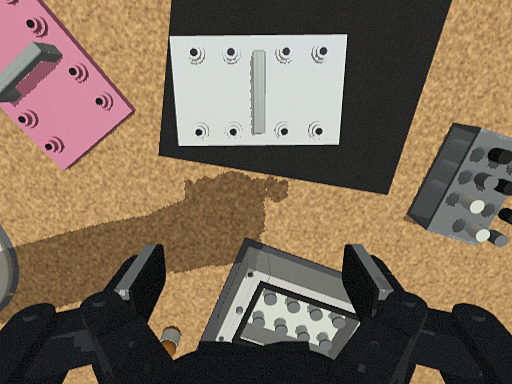

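The lid is the white one, centred at px (258,91), with yaw 10.6° and centre (0.4527, 0.3257). The pink look-alike is at (50,80). I'll go down on the handle.

Request:
{"method": "servo_tool", "body": {"moves": [[[0,0,-0.5],[0.0363,0.0038,0.02],100],[[0,0,0],[0.0363,0.0038,0.02],100],[[0,0,0],[0,0,0.04],100],[[0,0,0],[0,0,0.04],100],[[0,0,0],[0,0,0.04],100],[[0,0,0],[0,0,0.03],100],[[0,0,0],[0,0,0.02],100],[[0,0,0],[0,0,0.01],100],[[0,0,0],[0,0,0],100],[[0,0,0],[0,0,0],100]]}}

```text
time: 11.35
ee_pos: [0.4528, 0.326, 0.058]
tcp_rot: [179.9, -0.0, 100.8]
wrist_force: [0.8, 0.5, -0.2]
opening: 0.0851
grasp_force: 0.0
```

Request:
{"method": "servo_tool", "body": {"moves": [[[0,0,0],[0,0,0.013],100],[[0,0,0],[0,0,0.012],100],[[0,0,0],[0,0,0],100],[[0,0,0],[0,0,0],50],[[0,0,0],[0,0,0],30],[[0,0,0],[0,0,0],20],[[0,0,0],[0,0,0],0],[[0,0,0],[0,0,0],0],[[0,0,0],[0,0,0],0],[[0,0,0],[0,0,0],0],[[0,0,0],[0,0,0],0]], "force": 60}}

```text
time: 12.45
ee_pos: [0.4525, 0.3258, 0.0323]
tcp_rot: [179.9, -0.0, 100.9]
wrist_force: [-0.8, -1.4, 5.4]
opening: 0.0129
grasp_force: 59.5
```

Request:
{"method": "servo_tool", "body": {"moves": [[[0,0,0],[0,0,0],0],[[0,0,0],[0,0,0],0],[[0,0,0],[0,0,-0.005],0],[[0,0,0],[0,0,-0.01],0],[[0,0,0],[0,0,-0.01],0],[[0,0,0],[0,0,0],0]], "force": 100}}

```text
time: 13.05
ee_pos: [0.4531, 0.3263, 0.0588]
tcp_rot: [179.8, -0.1, 100.9]
wrist_force: [0.2, 0.1, -3.6]
opening: 0.0121
grasp_force: 97.9
```

Lid held, with about 3.6 N of weight on the wrist. Lifting and carrying it high.

Request:
{"method": "servo_tool", "body": {"moves": [[[0,0,0],[0,0,-0.02],0],[[0,0,0],[0,0,-0.03],0],[[0,0,0],[0,0,-0.03],0],[[0,0,0],[0,0,-0.02],0],[[0,0,0],[-0.01,0.002,0],0],[[0,0,0],[-0.02,0.003,0],0],[[0,0,0],[-0.03,0.005,0],0],[[0,0,0],[-0.03,0.005,0],0],[[0,0,0],[-0.03,0.005,0],0],[[0,0,0],[-0.03,0.005,0],0]]}}

```text
time: 14.05
ee_pos: [0.505, 0.1812, 0.1552]
tcp_rot: [-179.9, 0.0, 100.9]
wrist_force: [1.7, 0.1, -2.5]
opening: 0.0128
grasp_force: 98.0
```

Request:
{"method": "servo_tool", "body": {"moves": [[[0,0,0],[-0.03,0.005,0],0],[[0,0,0],[-0.03,0.005,0],0],[[0,0,0],[-0.03,0.005,0],0],[[0,0,0],[-0.03,0.005,0],0],[[0,0,0],[-0.025,0.005,0],0],[[0,0,0],[-0.018,0.005,0],0],[[0,0,0],[-0.008,0.0047,0],0]]}}

```text
time: 14.75
ee_pos: [0.5712, 0.0196, 0.1552]
tcp_rot: [-179.9, 0.0, 100.8]
wrist_force: [-0.5, -0.4, -3.3]
opening: 0.0123
grasp_force: 98.0
```

Request:
{"method": "servo_tool", "body": {"moves": [[[0,0,3],[0,0,0],0],[[0,0,4],[0,0,0],0],[[0,0,4],[0,0,0],0],[[0,0,4],[0,0,0],0],[[0,0,4],[0,0,0],0],[[0,0,3.7],[0,0,0],0],[[0,0,0],[0,0,0],0],[[0,0,0],[0,0,0],0]]}}

```text
time: 15.55
ee_pos: [0.5711, 0.0218, 0.1563]
tcp_rot: [-180.0, -0.0, 78.3]
wrist_force: [0.3, 0.3, -3.4]
opening: 0.0123
grasp_force: 98.0
```

Run:
```python
from h import *
o=get_obs(); print(o['time'],o['ee_pos'],o['tcp_rot'],o['wrist_force'],o['torque'],o['opening'])
for n in ['top','scene','wrist']:
    p,d,c=shot(n,n+'6.png')
    for k in ['lid','lid_handle','pin_near','pin_far']:
        m=mk(c,k,n,1); print(n,k,m)
    if n=='top':
        X=cloud(d,c); z=X[...,2]; m=(z>.12)&(z<.17)&(p.min(-1)>110)
        Q=X[m]; print(m.sum(),cv2.minAreaRect((Q[:,:2]*1000).astype(np.float32)),np.median(Q[:,2]))
a=cv2.imread('pics/scene6.png')[110:270,190:390]; b=cv2.imread('pics/wrist6.png')
cv2.imwrite('pics/both6.png',np.hstack([cv2.resize(a,(400,320),interpolation=2),cv2.resize(b,(400,320))]))
```

```text
15.55 [0.57112683 0.02183482 0.15626339] [-1.79989218e+02 -4.61018363e-03  7.82848553e+01] [ 0.32071078  0.33456598 -3.43033253] [ 0.003248    0.0198793  -0.01284788] 0.012302453605195118
top lid [([0.1733, 0.305, 0.0003], 0.88)]
top lid_handle [([0.1775, 0.3008, 0.0468], 0.95)]
top pin_near [([0.6854, -0.4033, -0.0059], 0.58)]
top pin_far []
1848 ((695.6721801757812, -330.23956298828125), (259.3343505859375, 769.959228515625), 17.836780548095703) 0.15678237222044167
scene lid [([0.179, 0.2998, -0.0004], 0.87)]
scene lid_handle [([0.1736, 0.2979, 0.0453], 0.95)]
scene pin_near [([0.4736, 0.0407, 0.0752], 0.62)]
scene pin_far [([0.6616, 0.0053, 0.072], 0.82)]
wrist lid [([0.5738, 0.0239, 0.1284], 0.69)]
wrist lid_handle [([0.5694, 0.0252, 0.176], 0.58)]
wrist pin_near []
wrist pin_far []
```

View pics/both6.png

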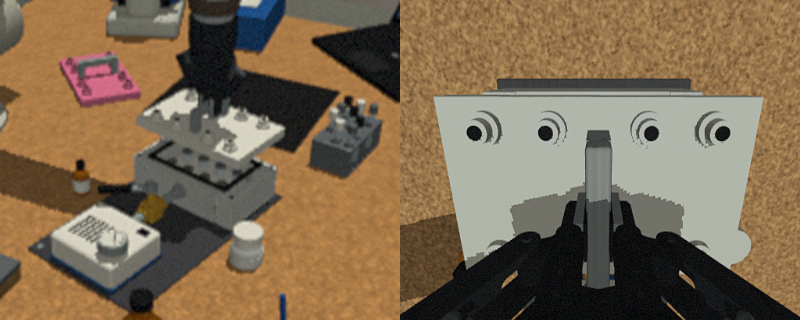

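The lid hangs level above the chamber. The wrist view shows the chamber's far rim behind the lid edge, so I'll measure both in that one picture.

```bash
cat > rel.py <<'E'
from h import *
def rel(zlid, f=None):
    o=get_obs(); p,d,c=shot('wrist',f); X=cloud(d,c); z=X[...,2]; v,u=np.indices(d.shape)
    a=np.radians(-11.8); ex=np.array([np.cos(a),np.sin(a)]); ey=np.array([-np.sin(a),np.cos(a)])
    o0=o['ee_pos'][:2]; S=np.stack([(X[...,:2]-o0)@ex,(X[...,:2]-o0)@ey],-1)
    out=[]
    for nm,lo,hi in (('lid',zlid-.006,zlid+.006),('rim',.055,.075)):
        m=(z>lo)&(z<hi)&(S[...,1]>.02)&(v<200)&(abs(S[...,0])<.16)
        cols=np.where(m.sum(0)>1)[0]; top=np.array([S[np.where(m[:,k])[0].min(),k] for k in cols])
        t=top[(top[:,1]>np.median(top[:,1])-.004)]
        xs=S[...,0][m&(S[...,1]>np.median(t[:,1])-.012)]
        print(nm,m.sum(),'x',xs.min().round(4),xs.max().round(4),'mid',((xs.min()+xs.max())/2).round(4),'far edge y',np.median(t[:,1]).round(4),'slope deg',np.degrees(np.polyfit(t[:,0],t[:,1],1)[0]).round(2),'z',np.median(z[m]).round(4))
    print(o['time'],o['ee_pos'],o['tcp_rot'],o['wrist_force'])
E
python3 -c "
from rel import *
rel(.143)"
```

```text
lid 26760 x -0.1045 0.1069 mid 0.0012 far edge y 0.0655 slope deg -0.12 z 0.1437
rim 1287 x -0.1083 0.1007 mid -0.0038 far edge y 0.0635 slope deg -0.01 z 0.066
16.3 [0.57139659 0.02169734 0.15698699] [ 1.79955006e+02 -1.56568709e-02  7.81656344e+01] [ 0.09099753 -0.22694586 -3.44270247]
```

Request:
{"method": "servo_tool", "body": {"moves": [[[0,0,0],[-0.0015,-0.0045,0.01],0],[[0,0,0],[0,0,0.015],0],[[0,0,0],[0,0,0.01],0],[[0,0,0],[0,0,0.005],0],[[0,0,0],[0,0,0.005],0],[[0,0,0],[0,0,0],0],[[0,0,0],[0,0,0],0],[[0,0,0],[0,0,0],0]]}}

```text
time: 17.15
ee_pos: [0.567, 0.0212, 0.1125]
tcp_rot: [179.9, -0.0, 78.2]
wrist_force: [0.4, -0.5, -3.7]
opening: 0.0124
grasp_force: 97.9
```

```bash
python3 -c "
from rel import *
rel(.098,'w7.png')"
```

```text
lid 26476 x -0.1043 0.1066 mid 0.0011 far edge y 0.0655 slope deg -0.08 z 0.0992
rim 751 x -0.1035 0.1054 mid 0.0009 far edge y 0.065 slope deg -0.01 z 0.0652
17.15 [0.56699054 0.02117884 0.1124576 ] [ 1.79916394e+02 -2.57638034e-02  7.81637320e+01] [ 0.41748348 -0.47034145 -3.65851894]
```

View pics/w7.png

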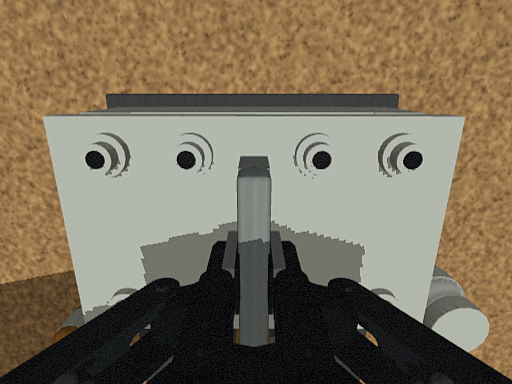

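Aligned to under 1 mm, and the yaw matches. Descending gently onto the pins.

Request:
{"method": "servo_tool", "body": {"moves": [[[0,0,0],[-0.0004,0,0.002],0],[[0,0,0],[0,0,0.002],0],[[0,0,0],[0,0,0.002],0],[[0,0,0],[0,0,0.0015],0],[[0,0,0],[0,0,0.0015],0],[[0,0,0],[0,0,0.0015],0],[[0,0,0],[0,0,0],0],[[0,0,0],[0,0,0],0]]}}

```text
time: 18.0
ee_pos: [0.5666, 0.0208, 0.1015]
tcp_rot: [180.0, -0.0, 78.2]
wrist_force: [-0.3, -0.1, -3.3]
opening: 0.0124
grasp_force: 97.9
```

Request:
{"method": "servo_tool", "body": {"moves": [[[0,0,0],[0,0,0.001],0],[[0,0,0],[0,0,0.001],0],[[0,0,0],[0,0,0.001],0],[[0,0,0],[0,0,0.001],0],[[0,0,0],[0,0,0],0],[[0,0,0],[0,0,0],0]]}}

```text
time: 18.6
ee_pos: [0.5667, 0.0208, 0.0978]
tcp_rot: [179.9, -0.0, 78.2]
wrist_force: [-1.1, -0.2, 1.7]
opening: 0.0121
grasp_force: 98.6
```

Request:
{"method": "servo_tool", "body": {"moves": [[[0,0,0],[0,0,0.0005],0],[[0,0,0],[0,0,0.0005],0],[[0,0,0],[0,0,0.0005],0],[[0,0,0],[0,0,0.0005],0],[[0,0,0],[0,0,0.0005],0],[[0,0,0],[0,0,0],0],[[0,0,0],[0,0,0],0]]}}

```text
time: 19.3
ee_pos: [0.5668, 0.0208, 0.0957]
tcp_rot: [179.9, -0.0, 78.2]
wrist_force: [-2.5, -0.1, 7.9]
opening: 0.0124
grasp_force: 99.5
```

Request:
{"method": "servo_tool", "body": {"moves": [[[0,0,0],[0,0,0.0004],0],[[0,0,0],[0,0,0.0004],0],[[0,0,0],[0,0,0.0004],0],[[0,0,0],[0,0,0],0],[[0,0,0],[0,0,0],0]]}}

```text
time: 19.8
ee_pos: [0.5668, 0.0208, 0.0954]
tcp_rot: [179.9, -0.0, 78.2]
wrist_force: [-6.1, -0.0, 13.2]
opening: 0.0123
grasp_force: 100.5
```

Request:
{"method": "servo_tool", "body": {"moves": [[[0,0,0],[0,-0.0004,0.0003],0],[[0,0,0],[0,-0.0003,0.0004],0],[[0,0,0],[0,0,0.0004],0],[[0,0,0],[0,0,0],0],[[0,0,0],[0,0,0],0],[[0,0,0],[0,0,0],0]]}}

```text
time: 20.4
ee_pos: [0.5668, 0.0208, 0.0954]
tcp_rot: [179.8, -0.0, 78.2]
wrist_force: [-5.4, -0.4, 19.2]
opening: 0.0124
grasp_force: 101.2
```

Run:
```python
from rel import *
o=get_obs(); print(o['torque'],o['q'])
rel(.082)
n='scene'; p,d,c=shot(n,'scene8.png'); print(mk(c,'lever_grip',n),mk(c,'valve_axis',n))
p,d,c=shot('wrist'); X=cloud(d,c); z=X[...,2]; v,u=np.indices(d.shape)
m=(z>.075)&(z<.09)&(p.min(-1)>110)&(v<200); Q=X[m]; A=np.c_[Q[:,:2]-[.567,.021],np.ones(len(Q))]
f,*_=np.linalg.lstsq(A,Q[:,2],rcond=None); print('plate slope',f)
a=cv2.imread('pics/scene8.png')[140:270,200:350]; cv2.imwrite('pics/s8.png',cv2.resize(a,None,fx=4,fy=4,interpolation=2))
```

```text
[-0.21229921  1.14568759  0.01419632] [ 2.10839611e+00  6.54865314e+00 -3.24788242e+00  7.99509991e+01
 -1.38117879e-02  1.03950584e+02]
lid 27421 x -0.1044 0.1069 mid 0.0013 far edge y 0.0655 slope deg -0.07 z 0.0822
rim 1132 x -0.1036 0.1055 mid 0.0009 far edge y 0.0654 slope deg -0.01 z 0.0665
20.4 [0.56679865 0.02079798 0.095363  ] [ 1.79751651e+02 -4.74611443e-02  7.81578850e+01] [-5.36994023 -0.35118131 19.17001326]
[([0.4923, -0.1439, 0.0862], 0.56)] [([0.5403, -0.1163, 0.0847], 0.69), ([0.7041, -0.1124, -0.0028], 0.16)]
plate slope [0.00208932 0.0048199  0.08238235]
```

View pics/s8.png

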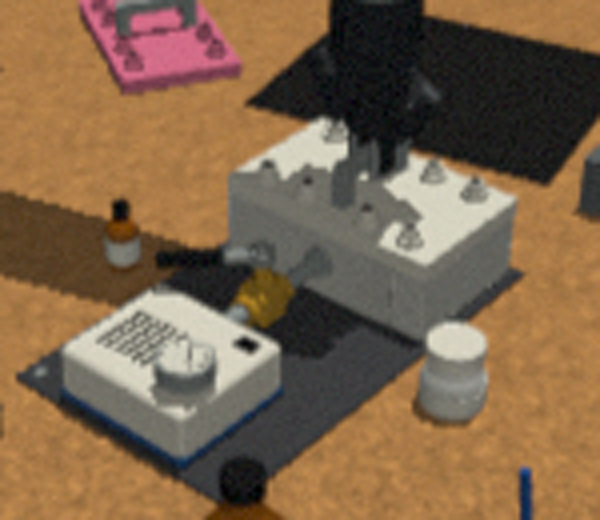

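Scene crop: the lid sits flush on the chamber with no gap, the lever at (200,257) is half open, and the bystanders are in place. An extra 6 N of push gave no further travel, so the lid is on the metal. Handing in.

```bash
python3 -c "
from workcell import *
print(job_done())"
```

```text
the job is handed in; nothing more can be done
None
```

The job is handed in at about 20.6 s: the valve is half open (about 45° in the wrist picture), and the white lid is on both pins, held pressed onto the metal rim with about 19 N and the gripper still closed; no verdict was shown.

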